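Unload a long sample pan from the freeze-dryer tray rack

ROBOT

A 6-joint arm with a two-finger parallel gripper is mounted at the origin on the work surface. World frame = base frame: x ahead of the robot, y to its left, z up, the work surface at z = 0. Lengths are in m, angles in rad, forces in N, time in s.
With the tool pointing down it reaches from about 0.325 to 0.9 m from the base axis. Payload 6.1 kg.
Tool frame: the origin (TCP) lies between the finger pads; the fingertips stand 11 mm ahead of it and the grasp point (between the pads) lies 8 mm behind it; z points along the fingers, y is the line along which they close (so a half turn about z gives the same grasp; the last joint's range is limited). The gripper opens to 85 mm and grips with 20 to 120 N. Pads are 22 mm wide; open, the fingers measure 114 mm over their backs; the gripper's body (76 mm by 85 mm) begins 54 mm behind the grasp point. The pads swing forward as they close: fully open they stand 13 mm farther back than shut.
Start: joints at [-1.237, 0.22, 1.526, -0, 1.395, -0.126], TCP at [0.277, -0.56, 0.242] pointing down, gripper open.
Joint ranges: [-2.98, 2.98], [-0.91, 2.08], [0.09, 2.57], [-1.24, 4.39], [0.2, 2.65], [-2.68, 2.68]. Speed limits (rad/s): [2.57, 2.57, 3.01, 3.14, 3.14, 3.14].

INTERFACE

Orientations are given as a rotation vector (axis times angle).
In Python, from station import arm, eyes gives the robot as it stands. The module is installed in compiled form; this text tells all that it offers.
- The arm moves only by the tool apply_moves, never from a script. Its argument "increments" is a list of rows, each a list of 7 numbers: the turn, a rotation vector about the tool's x, y, z in rad, then the shift along the tool's x, y, z in mm, then the closure in counts, from 0 (fully open) to 255 (shut). In form: [[wx, wy, wz, x, y, z, grip], ...]. A call has 1 to 12 rows; each row is the pose to reach, as a shift and turn from the pose commanded when the call began, along the tool's axes at that moment; what a row does not reach only later rows make up. A row lasts 1/10 s, in which the tool goes at most 50 mm and 8.59 degrees, less where a joint would pass 70% of its speed; a pose out of reach is approached as far as the arm can. A call with a gripper value outside its range is refused whole. The fingers move at their own pace and stop on an object; "force" is the grip in N (left out, the last holds). Time passes only in rows, so rows that repeat a pose let the fingers close. It gives the time, the measured TCP pose, the force, the opening and the grip force at its end, in the units of the state.
- arm.observe(): the state, without advancing time (a new reading comes with each control period).
- eyes.grab_frame(name): name is "scene" or "top"; returns the picture (400x640x3 uint8, red, green, blue); there is no depth.
- eyes.camera_params(name): a dict with "fx", "fy", "cx", "cy" (pixels), "k1" (the pictures are not rectified: a ray, as slopes to the right and down, at radius r is drawn at 1 + k1 r^2 times it, then the intrinsics apply), "world_to_cam" (4x4, takes a point from world to camera coordinates). Camera axes: x right, y down, z forward; pixel columns grow to the right and rows downward; lengths in m; the calibration is good to about 2 mm. A picture is of the moment at which its call begins. camera_params takes no time and is no camera call.
- arm.hand_in(): hands the job in; it is judged then, once.
The state is a dict: "time_s": time; "q": joint angles; "dq": joint speeds; "joint_torque": joint torques, N m; "tcp_pos": TCP position; "eef_rot": TCP orientation; "ft_force": force on the tool from outside, world axes, zero at the start; "wrist_torque": the same for the moment, N m; "opening": opening from 0.0 (shut) to 1.0 (fully open); "grasp_force": force on a finger pad.
Only numpy, scipy, OpenCV 4.12 (cv2) and the standard library are available. Lean on these libraries where they do the work, as an engineer would, in place of code of your own. Each camera call takes 0.05 s, during which the arm holds its last target. There are 200 camera calls.

TASK

Unload the long steel pan from the grey tray rack: raise its grip-tab end over the metal lip at the front of its lane, draw it out endwise from under the rack's roof, and put it down (do not drop it) right way up, lying flat and wholly on the cork mat. Leave the flat aluminium bar in its own lane, and do not push the other things on the bench about.

Things in the scene. Friction and masses are not known exactly. Their poses are not given: they have to be found in the camera images.
- rack: (All sizes in mm.) Grey plastic tray rack fixed to the bench, 130 wide (x) by 238 long (y), with two equal lanes along y, centred at x = -35 and x = +35. Origin: centre of its underside, on the bench; +y points out of the rack, towards the lip. Lane floor at z = 6; each lane is 50 wide between walls whose tops are at z = 20, and runs from the rear stop at y = -113 to the lip at y = +113.
- rack_lip (a point): (Sizes in mm.) Top of the aluminium lip across the front of both lanes, at mid-width of the rack: 6 thick (rack y = 113 to 119), 14 above the lane floor (rack z = 20). Axes are the rack's.
- rack_roof (a point): (Sizes in mm.) Lower front edge of the aluminium roof over the rear of both lanes, at mid-width (rack y = -63, z = 30, that is 24 above the lane floor). The roof reaches back to y = -119 and is 4 thick (top at z = 34). Under it the pan can be neither lifted straight out nor raised level over the lip. Axes are the rack's.
- pan_grip (a point): (Sizes in mm.) Point on the upright grip tab of the long steel pan (target), in either lane. The tab is 12 thick (x) by 34 long (y), its top 50 above the pan's underside, on the pan's centre line. This point is 36 above the underside, 25 from the tab end, 195 from the rear end. Axes are the pan's: y along it from rear to tab end, z up.
- pan_front (a point): Centre of the lower edge of the pan's tab end, on the underside. Axes are the pan's.
- pan_rear (a point): Centre of the lower edge of the pan's rear end, 220 mm from pan_front. The pan is 44 wide by 220 long by 14 mm high, walls 3 mm, open on top, 180 to 310 g. It starts flat on the lane floor, within 2 mm of the lane's middle, parallel to the lane, tab end at the lip. Axes are the pan's.
- bar_center (a point): (Sizes in mm.) Centre of the flat aluminium spacer bar, 44 x 220 x 10, without a tab, lying in the other lane. It stays there.
- mat: (Sizes in mm.) Cork mat fixed on the bench, 120 (x) by 280 (y) by 5 thick. Origin: centre of its underside; its top is at z = 5. The pan lies along its y, either way round.
- jar: Amber glass jar, 44 diameter, 60 high, standing 100 to 130 from the mat's middle on its +x side (bystander; sizes in mm). Origin at its foot.
- wrench: Steel wrench, 150 long, lying along the +x side of the rack about 105 to 120 from its middle (bystander; sizes in mm).
- spatula: Thin steel lab spatula, about 170 long, lying along the -x side of the mat about 105 to 120 from its middle (bystander; sizes in mm).
- bottle: White plastic bottle, 60 diameter, 130 high, on the far side of the bench (bystander; sizes in mm). Origin at its foot.
- beaker: Glass beaker, 64 diameter, 75 high, far left (bystander; sizes in mm). Origin at its foot.
- stopper: Rubber stopper, 36 diameter, 26 high, on the far side (bystander; sizes in mm). Origin at its foot.
- can: Aluminium can, 56 diameter, 50 high, far right (bystander; sizes in mm). Origin at its foot.
Mind the look-alikes: they are no part of the job. There is more than one size of the part that bears pan_grip; the job needs the larger.

How it is judged:
On the way, in this order (a step that is already met when the one before it is completed fails the run):
1. the pan's tab end is raised above the lip while its rear end is still under the roof (z of pan_front in the frame of rack above 0.0195 m and y of pan_rear in the frame of rack below -0.07 m), for 0.1 s.
2. the pan is drawn out endwise from under the roof (y of pan_rear in the frame of rack above -0.055 m), for 0.1 s.
At the end, for the whole second after the job is handed in: The pan lies still, right way up and flat (within 3.4 degrees), its underside at both ends within 5 mm of the mat's top; the middles of both its ends are within 45 mm of the mat's long centre line and within 145 mm of its middle along its length. The bar is within 20 mm of where it was in its lane (x of pan_front in the frame of mat between -0.045 and 0.045 m and y of pan_front in the frame of mat between -0.145 and 0.145 m and z of pan_front in the frame of mat between 0.001 and 0.01 m and x of pan_rear in the frame of mat between -0.045 and 0.045 m and y of pan_rear in the frame of mat between -0.145 and 0.145 m and z of pan_rear in the frame of mat between 0.001 and 0.01 m and angle between pan_grip's own z axis and vertical below 0.06 rad and distance of bar_center from where it was at the start of the episode below 0.02 m and linear speed of pan below 0.02 m/s); the robot touches nothing.
It fails at once if the pan is dropped (falls faster than 0.6 m/s with no finger on it) (linear speed of pan above 0.6 m/s and contact force between the fingers and pan below 0.3 N).
It fails at once if the bar is moved by more than 20 mm (distance of bar_center from where it was at the start of the episode above 0.02 m).
It fails at once if another thing on the bench is moved by more than 40 mm (distance of any of jar, wrench, bottle, beaker, spatula, stopper, can from where it was at the start of the episode above 0.04 m).
It also fails if it takes over 40 s, if anything falls off the work surface, if the arm or the gripper's body presses on something with over 40 N, if the wrist force passes 120 N, or if a joint passes its speed limit or range.

## Working session

There is one attempt and no reset: what is moved stays moved. The work goes in short steps, Python scripts to look and compute and a tool call to move; the robot and the scene stay as the last step left them, time stands still between calls to the robot, and variables do not carry over. Pictures are saved under pics/ and viewed, at most 10 in all, crops included, and the job is handed in when it is done.

Besides the shell and the picture viewer there is one more tool, called after "Call:" as name(argument=value, ...), one argument or row to a line, values as JSON. apply_moves: Moves the arm, as the interface text tells. Its arguments: {"type":"object","properties":{"increments":{"type":"array","items":{"type":"array","items":{"type":"number"}}},"force":{"type":"number"}},"required":["increments"]}

```bash
mkdir -p pics
cat > h.py <<'E'
import numpy as np, cv2
from station import arm, eyes
def grab(n,f):
    im=eyes.grab_frame(n); cv2.imwrite('pics/'+f,im[:,:,::-1]); return im
def ray(n,u,v):
    p=eyes.camera_params(n); K=np.array([[p['fx'],0,p['cx']],[0,p['fy'],p['cy']],[0,0,1]])
    d=cv2.undistortPoints(np.array([[[u,v]]],float),K,np.array([p['k1'],0,0,0,0.]))[0,0]
    # exact distort model is r->(1+k1 r^2), same as OpenCV
    T=np.array(p['world_to_cam']); R=T[:3,:3]
    return -R.T@T[:3,3], R.T@np.array([d[0],d[1],1])
def onz(n,u,v,z):
    o,d=ray(n,u,v); return o+d*(z-o[2])/d[2]
def proj(n,P):
    p=eyes.camera_params(n); T=np.array(p['world_to_cam']); K=np.array([[p['fx'],0,p['cx']],[0,p['fy'],p['cy']],[0,0,1]])
    return cv2.projectPoints(np.array(P,float).reshape(-1,1,3),cv2.Rodrigues(T[:3,:3])[0],T[:3,3],K,np.array([p['k1'],0,0,0,0.]))[0][:,0]
E
python3 - <<'E'
from h import *
grab('top','t0.png');grab('scene','s0.png')
for n in('top','scene'):
    p=eyes.camera_params(n);print(n,p['fx'],p['k1'],onz(n,320,200,0),ray(n,320,200)[0])
s=arm.observe();print(s['tcp_pos'],s['eef_rot'],s['time_s'])
E
```

```text
top 401.8181973525899 -0.09296915759679635 [ 0.58213863 -0.04293161  0.        ] [ 0.53081598 -0.0191879   0.93716622]
scene 423.361834075243 -0.05180183532048585 [ 0.49919855 -0.00994611  0.        ] [ 1.26783393 -0.00602484  0.66162258]
[ 0.27719098 -0.55957717  0.24129865] [-3.05721800e+00 -7.15533563e-01  2.74496023e-04] 0.1
```

View pics/t0.png

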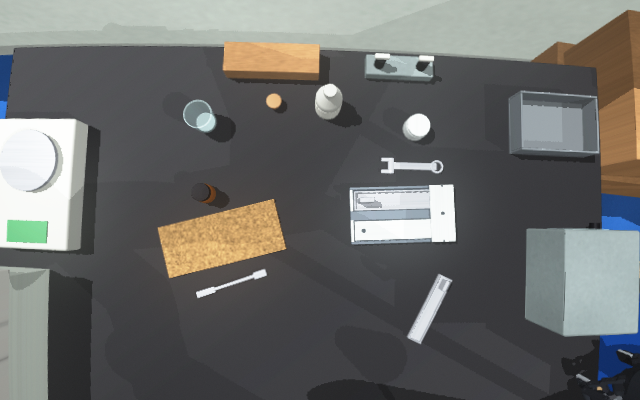

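View pics/s0.png

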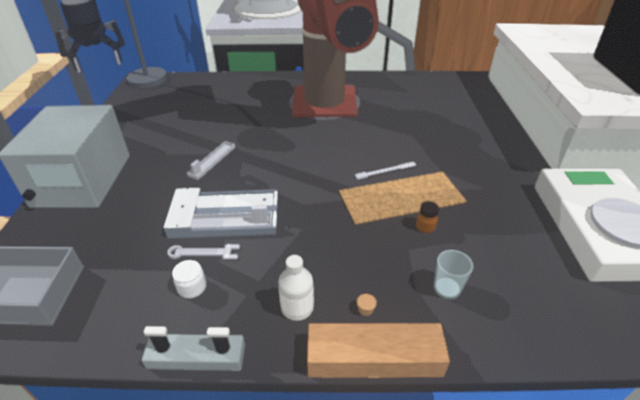

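The top view shows the rack at (350-455, 185-243) with its lip to the left (world +y), and the pan with its tab at (370,200) in the upper lane. The mat's corners are (158,228), (275,200), (285,248) and (170,277).
Candidates for the pan: the one in the rack's upper lane (tab at 370,200), the loose smaller tabbed tray at (430,308), and the bar at (390,230) with no tab. I choose the one in the rack and will check it in a crop.

Run:
```python
from h import *
a=cv2.imread('pics/t0.png');b=cv2.imread('pics/s0.png')
c=cv2.resize(a[175:255,340:465],(750,480),interpolation=cv2.INTER_CUBIC)
cv2.imwrite('pics/c1.png',c)
d=cv2.resize(b[180:245,155:290],(780,376),interpolation=cv2.INTER_CUBIC)
cv2.imwrite('pics/c2.png',d)
# mat by colour
hsv=cv2.cvtColor(a,cv2.COLOR_BGR2HSV)
m=cv2.inRange(hsv,(8,80,80),(30,255,255)); m[:150]=0;m[:,:150]=0;m[:,300:]=0
cs,_=cv2.findContours(m,cv2.RETR_EXTERNAL,cv2.CHAIN_APPROX_NONE);k=max(cs,key=cv2.contourArea)
W=np.array([onz('top',*p[0],.005)[:2] for p in k],np.float32)
r=cv2.minAreaRect(W);print('mat',r)
B=cv2.boxPoints(r);print(B)
# wrench, jar rough
for n,u,v,z in[('jar',204,192,.03),('wr1',384,165,.0),('wr2',440,167,0),('can',417,127,.05),('spat',200,293,0),('spat2',265,273,0),('loose',415,338,.0),('loose2',445,280,0),('tab',370,200,.05)]: print(n,onz('top',u,v,z))
```

```text
mat ((0.48729807138442993, 0.18359842896461487), (0.12172207981348038, 0.2817366123199463), 15.626531600952148)
[[0.3907415  0.30286607]
 [0.46663168 0.03154304]
 [0.5838547  0.06433079]
 [0.5079645  0.3356538 ]]
jar [0.59120075 0.22092844 0.03      ]
wr1 [ 0.6692979  -0.19217215  0.        ]
wr2 [ 0.66909536 -0.32758603  0.        ]
can [ 0.75152406 -0.25752976  0.05      ]
spat [0.35852602 0.22936661 0.        ]
spat2 [0.40942564 0.07983181 0.        ]
loose [ 0.2645111  -0.27418879  0.        ]
loose2 [ 0.4013388  -0.34295602  0.        ]
tab [ 0.58251609 -0.15280083  0.05      ]
```

View pics/c1.png

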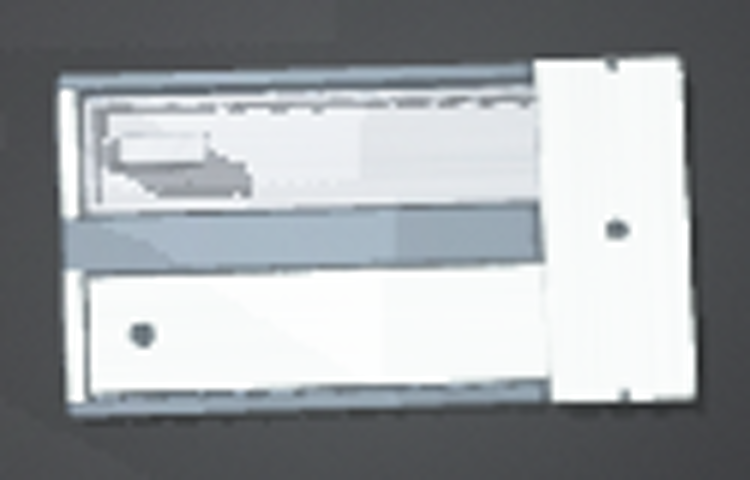

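View pics/c2.png

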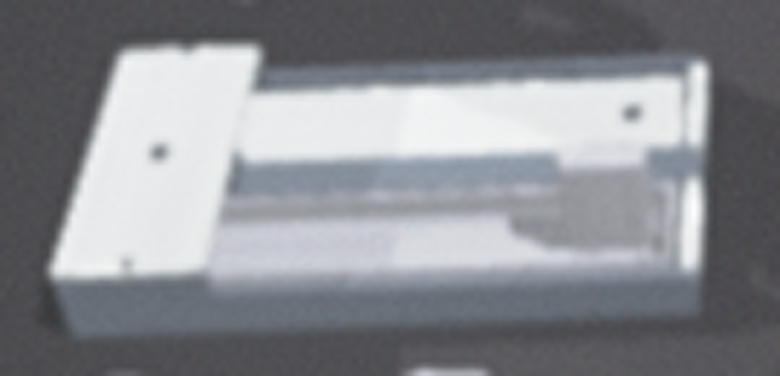

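The crops confirm the choice: the upper lane holds the tabbed pan, with the tab top at crop-1 (118-207, 132-164). The lower lane holds the tabless bar, and the lip runs from (60,88) to (75,400).

Run:
```python
from h import *
f=lambda u,v,z:onz('top',u/6+340-.42,v/6+175-.42,z)[:2]*1000
g=lambda u,v,z:onz('scene',u/5.778+155-.41,v/5.778+180-.41,z)[:2]*1000
np.set_printoptions(precision=1,suppress=True)
R=np.array([f(534,58,.034),f(682,57,.034),f(695,400,.034),f(552,402,.034)]);print('roof',R)
L=np.array([f(60,88,.02),f(75,400,.02)]);print('lip front',L)
L2=np.array([f(60,75,.02),f(70,412,.02)]);print('lip corners',L2)
T=np.array([f(118,132,.056),f(208,132,.056),f(206,163,.056),f(118,165,.056)]);print('tab',T,T.mean(0))
S=np.array([g(558,150,.056),g(648,150,.056),g(558,168,.056),g(648,168,.056)]);print('tab scene',S,S.mean(0))
G=np.array([g(122,46,.034),g(262,45,.034),g(50,276,.034),g(207,276,.034)]);print('roof scene',G)
rf=(R[1]+R[2])/2; fr=L2.mean(0); d=fr-rf; print('axis',np.degrees(np.arctan2(d[1],d[0])),'len',np.linalg.norm(d),'ctr',(rf+fr)/2)
```

```text
roof [[ 623.3 -289.8]
 [ 625.5 -347.9]
 [ 494.5 -354.2]
 [ 492.7 -298.4]]
lip front [[ 607.7 -109.7]
 [ 488.9 -118.1]]
lip corners [[ 612.7 -109.6]
 [ 484.3 -116.3]]
tab [[ 589.1 -127.9]
 [ 590.  -161.2]
 [ 578.5 -160.7]
 [ 576.9 -128.1]] [ 583.6 -144.5]
tab scene [[ 582.5 -158.7]
 [ 582.5 -124.9]
 [ 592.6 -157.5]
 [ 592.6 -123.9]] [ 587.6 -141.2]
roof scene [[ 492.9 -353. ]
 [ 492.4 -294.7]
 [ 627.9 -344.5]
 [ 627.7 -285.6]]
axis 92.77578172260534 len 238.38734508842978 ctr [ 554.2 -232. ]
```

```bash
cat >> h.py <<'E'
from scipy.spatial.transform import Rotation as Ro
def rel(p,R,q0=None,R0=None):
    s=arm.observe()
    p0=np.array(s['tcp_pos']) if q0 is None else q0; A=Ro.from_rotvec(s['eef_rot']) if R0 is None else R0
    return np.round((A.inv()*R).as_rotvec(),4), np.round(A.inv().apply(np.array(p)-p0)*1000,1)
def down(deg,tilt=0): # tool down, tool x at yaw deg, tool x raised by tilt deg
    return Ro.from_euler('z',deg,degrees=True)*Ro.from_euler('x',180,degrees=True)*Ro.from_euler('y',tilt,degrees=True)
def stat():
    s=arm.observe();R=Ro.from_rotvec(s['eef_rot']).as_matrix()
    print(round(s['time_s'],2),np.round(np.array(s['tcp_pos'])*1000,1),'x-axis',np.round(R[:,0],3),'z',np.round(R[:,2],3),'F',np.round(s['ft_force'],1),'op',round(s['opening'],3),'g',round(s['grasp_force'],1))
E
python3 - <<'E'
from h import *
stat(); print(down(92.8,5).as_matrix().round(3))
print(rel([.277,-.26,.25],down(92.8))); print(rel([.5847,-.1425,.15],down(92.8)))
E
```

```text
0.1 [ 277.2 -559.6  241.3] x-axis [0.896 0.444 0.   ] z [-0.001  0.002 -1.   ] F [-0.5 -0.5 -0. ] op 1.002 g 0.0
[[-0.049  0.999 -0.004]
 [ 0.995  0.049  0.087]
 [ 0.087  0.    -0.996]]
(array([-0.0014, -0.0012, -1.1598]), array([ 132.8, -268.6,   -8.2]))
(array([-0.0014, -0.0012, -1.1598]), array([ 460.6, -237.1,   91.8]))
```

Call:
apply_moves(
  increments=[
    [0, 0, -0.15, 22, -44, -2, 0],
    [0, 0, -0.3, 44, -89, -4, 0],
    [0, 0, -0.45, 66, -134, -6, 0],
    [0, 0, -0.6, 88, -180, -8, 0],
    [0, 0, -0.75, 110, -224, -8, 0],
    [0, 0, -0.9, 150, -255, -8, 0],
    [0, 0, -1.05, 195, -262, -8, 0],
    [0, 0, -1.16, 245, -258, -8, 0],
    [0, 0, -1.16, 295, -253, -8, 0],
    [0, 0, -1.16, 344, -248, -8, 0],
    [0, 0, -1.16, 393, -243, 10, 0],
    [0, 0, -1.16, 435, -239, 30, 0],
  ],
)

```text
time_s: 1.3
tcp_pos: [0.5636, -0.1518, 0.2126]
eef_rot: [2.164, 2.274, 0.001]
ft_force: [0.0, -0.3, 0.1]
opening: 1.001
grasp_force: 0.0
```

Run:
```python
from h import *
stat()
print(rel([.5847,-.1425,.12],down(92.8)))
```

```text
1.3 [ 563.6 -151.8  212.6] x-axis [-0.05   0.999 -0.001] z [ 0.002 -0.001 -1.   ] F [ 0.  -0.3  0.1] op 1.001 g 0.0
(array([0.0021, 0.001 , 0.0009]), array([ 8.3, 21.3, 92.6]))
```

Call:
apply_moves(
  increments=[
    [0, 0, 0, 8, 21.5, 30, 0],
    [0, 0, 0, 8, 21.5, 70, 0],
    [0, 0, 0, 8, 21.5, 110, 0],
    [0, 0, 0, 8, 21.5, 140, 0],
    [0, 0, 0, 8, 21.5, 160, 0],
    [0, 0, 0, 8, 21.5, 170, 0],
    [0, 0, 0, 8, 21.5, 175, 0],
    [0, 0, 0, 8, 21.5, 175, 0],
  ],
)

```text
time_s: 2.1
tcp_pos: [0.5822, -0.1439, 0.0374]
eef_rot: [-2.166, -2.275, 0.0]
ft_force: [-0.1, -0.1, 0.2]
opening: 1.001
grasp_force: 0.0
```

Run:
```python
from h import *
stat()
a=grab('top','t1.png');b=grab('scene','s1.png')
c=np.vstack([cv2.resize(a[150:260,320:480],(582,400),interpolation=2)[:290],cv2.resize(b[150:260,145:305],(582,400),interpolation=2)[:300]])
cv2.imwrite('pics/c3.png',c[:,:,::-1])
```

```text
2.1 [ 582.2 -143.9   37.4] x-axis [-0.049  0.999  0.   ] z [-0.  0. -1.] F [-0.1 -0.1  0.2] op 1.001 g 0.0
```

View pics/c3.png

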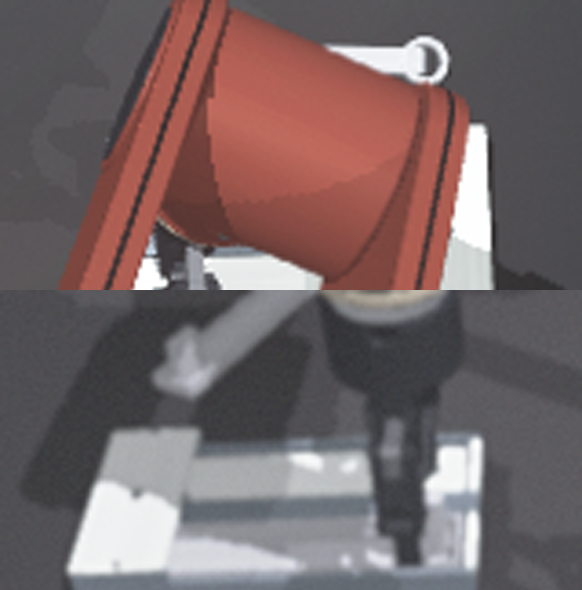

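The fingers straddle the tab (lower half, finger at (405,540), clear of the walls). I'll shift 3 mm towards the tab's centre and close.

Call:
apply_moves(
  increments=[
    [0, 0, 0, 0, 3, 2, 0],
    [0, 0, 0, 0, 3, 2, 255],
    [0, 0, 0, 0, 3, 2, 255],
    [0, 0, 0, 0, 3, 2, 255],
    [0, 0, 0, 0, 3, 2, 255],
    [0, 0, 0, 0, 3, 2, 255],
    [0, 0, 0, 0, 3, 2, 255],
    [0, 0, 0, 0, 3, 2, 255],
    [0, 0, 0, 0, 3, 2, 255],
    [0, 0, 0, 0, 3, 2, 255],
    [0, 0, 0, 0, 3, 2, 255],
    [0, 0, 0, 0, 3, 2, 255],
  ],
  force=40,
)

```text
time_s: 3.4
tcp_pos: [0.5852, -0.1437, 0.0353]
eef_rot: [-2.166, -2.275, -0.0]
ft_force: [0.0, 1.1, 1.4]
opening: 0.14
grasp_force: 40.1
```

Run:
```python
from h import *
stat()
# tilt about pan rear edge (195 behind grip, 42-6=.. above underside) in steps
s=arm.observe(); p=np.array(s['tcp_pos']);A=Ro.from_rotvec(s['eef_rot'])
x=np.array([-.049,.999,0]); rear=p-.195*x; rear[2]=.006
for t in (1,2,3,4,5,6):
    B=Ro.from_rotvec(np.radians(t)*np.array([.999,.049,0]))
    print(t,rel(rear+B.apply(p-rear),B*A))
    e=B.apply(.220*x)+rear; 
print('front z',e[2])
```

```text
3.4 [ 585.2 -143.7   35.3] x-axis [-0.049  0.999  0.   ] z [ 0.  0. -1.] F [0.  1.1 1.4] op 0.14 g 40.1
1 (array([0.    , 0.0175, 0.    ]), array([-0.5,  0. , -3.4]))
2 (array([0.    , 0.0349, 0.    ]), array([-1.1,  0. , -6.8]))
3 (array([0.    , 0.0524, 0.    ]), array([ -1.8,   0. , -10.2]))
4 (array([0.    , 0.0698, 0.    ]), array([ -2.5,   0. , -13.5]))
5 (array([0.    , 0.0873, 0.    ]), array([ -3.3,   0. , -16.9]))
6 (array([0.    , 0.1047, 0.    ]), array([ -4.1,   0. , -20.2]))
front z 0.02900548950080674
```

Call:
apply_moves(
  increments=[
    [0, 0, 0, 0, 0, 0, 255],
    [0, 0, 0, 0, 0, 0, 255],
    [0, 0.0175, 0, -0.5, 0, -3.5, 255],
    [0, 0.035, 0, -1.1, 0, -7, 255],
    [0, 0.0525, 0, -1.8, 0, -10.5, 255],
    [0, 0.07, 0, -2.5, 0, -14, 255],
    [0, 0.087, 0, -3.3, 0, -17.5, 255],
    [0, 0.105, 0, -4.1, 0, -21, 255],
    [0, 0.105, 0, -4.1, 0, -21, 255],
    [0, 0.105, 0, -4.1, 0, -21, 255],
    [0, 0.105, 0, -4.1, 0, -21, 255],
  ],
  force=100,
)

```text
time_s: 4.5
tcp_pos: [0.5851, -0.1477, 0.056]
eef_rot: [-2.112, -2.218, -0.11]
ft_force: [-0.7, -0.6, -1.4]
opening: 0.119
grasp_force: 97.4
```

Run:
```python
from h import *
stat();print(np.round(arm.observe()['wrist_torque'],2))
b=grab('scene','s2.png')
cv2.imwrite('pics/c4.png',cv2.resize(b[170:250,145:305],(800,400),interpolation=2)[:,:,::-1])
```

```text
4.5 [ 585.1 -147.7   56. ] x-axis [-0.049  0.993  0.105] z [-0.006  0.105 -0.994] F [-0.7 -0.6 -1.4] op 0.119 g 97.4
[-0.05  0.06 -0.05]
```

View pics/c4.png

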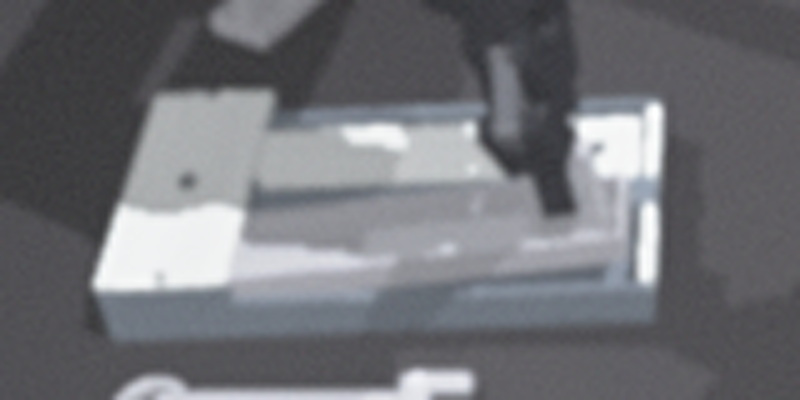

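The pan's tab end is lifted, with its lower near corner around crop pixel (607,272). I'll check that height.

Run:
```python
from h import *
for u,v in((607,272),(625,262)):
    o,d=ray('scene',u/5+145-.4,v/5+170-.4)
    print((o+d*(.606-o[0])/d[0]).round(4))
    print(rel([.585,-.147,.056],down(92.8,6)))
print(proj('scene',[[.606,-.119,.029],[.606,-.119,.022]]))
```

```text
[ 0.606  -0.127   0.0232]
(array([-0.0005, -0.0003,  0.0002]), array([ 0.6, -0.1,  0.1]))
[ 0.606  -0.1186  0.0292]
(array([-0.0005, -0.0003,  0.0002]), array([ 0.6, -0.1,  0.1]))
[[269.44656754 222.0821959 ]
 [269.70818556 224.41155095]]
```

Call:
apply_moves(
  increments=[
    [0, 0, 0, 5, 0, -1, 255],
    [0, 0, 0, 15, 0, -1, 255],
    [0, 0, 0, 25, 0, -1, 255],
    [0, 0, 0, 35, 0, -1, 255],
    [0, 0, 0, 45, 0, -1, 255],
    [0, 0, 0, 52, 0, -1, 255],
    [0, 0, 0, 59, 0, -1, 255],
    [0, 0, 0, 66, 0, -1, 255],
    [0, 0, 0, 73, 0, -1, 255],
    [0, 0, 0, 80, 0, -1, 255],
    [0, 0, 0, 80, 0, -1, 255],
    [0, 0, 0, 80, 0, -1, 255],
  ],
)

```text
time_s: 5.75
tcp_pos: [0.5815, -0.0684, 0.0657]
eef_rot: [-2.112, -2.219, -0.111]
ft_force: [0.9, -0.4, -2.0]
opening: 0.122
grasp_force: 97.4
```

Run:
```python
from h import *
stat();print(np.round(arm.observe()['wrist_torque'],2))
b=grab('scene','s3.png')
cv2.imwrite('pics/c5.png',cv2.resize(b[150:250,145:345],(800,400),interpolation=2)[:,:,::-1])
```

```text
5.75 [581.5 -68.4  65.7] x-axis [-0.049  0.993  0.105] z [-0.005  0.104 -0.995] F [ 0.9 -0.4 -2. ] op 0.122 g 97.4
[ 0.01 -0.05 -0.03]
```

View pics/c5.png

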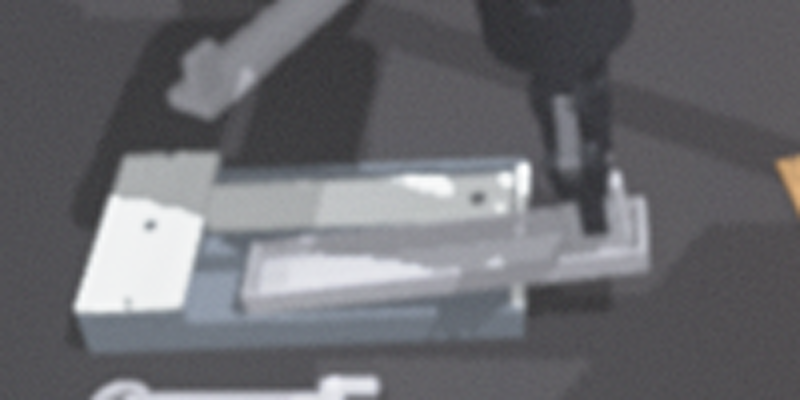

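The rear end at crop (245,310) is well clear of the roof, and the bar is still in its lane. Next is a slow lift straight up.

Call:
apply_moves(
  increments=[
    [0, 0, 0, 0.5, 0, -4, 255],
    [0, 0, 0, 1, 0, -9, 255],
    [0, 0, 0, 2, 0, -16, 255],
    [0, 0, 0, 3, 0, -26, 255],
    [0, 0, 0, 4, 0, -38, 255],
    [0, 0, 0, 5.5, 0, -50, 255],
    [0, 0, 0, 7, 0, -62, 255],
    [0, 0, 0, 8, 0, -74, 255],
    [0, 0, 0, 9, 0, -84, 255],
    [0, 0, 0, 9.5, 0, -90, 255],
    [0, 0, 0, 9.5, 0, -90, 255],
  ],
  force=120,
)

```text
time_s: 6.9
tcp_pos: [0.5822, -0.0686, 0.1574]
eef_rot: [-2.114, -2.22, -0.112]
ft_force: [-0.0, 0.1, -2.4]
opening: 0.119
grasp_force: 118.6
```

Run:
```python
from h import *
stat();print(np.round(arm.observe()['wrist_torque'],2))
b=grab('scene','s4.png')
cv2.imwrite('pics/c6.png',cv2.resize(b[130:250,145:385],(800,400),interpolation=2)[:,:,::-1])
```

```text
6.9 [582.2 -68.6 157.4] x-axis [-0.049  0.993  0.104] z [-0.003  0.104 -0.995] F [-0.   0.1 -2.4] op 0.119 g 118.6
[0.08 0.   0.01]
```

View pics/c6.png

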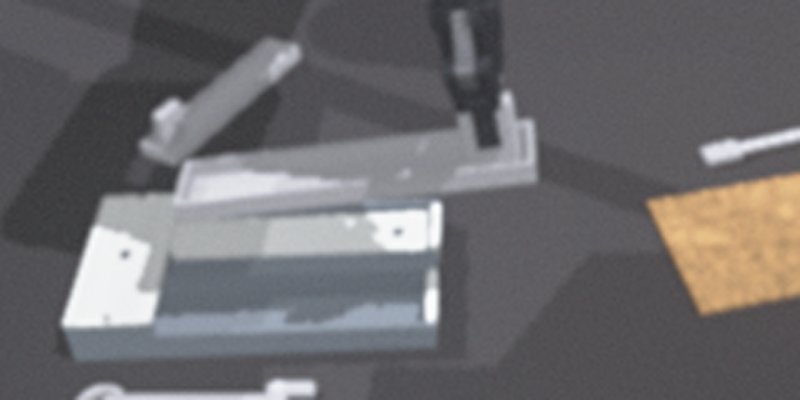

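The pan hangs free, with its tilt held. In the crop, its near lower edge runs from (175,215) to (537,182).

Run:
```python
from h import *
n=np.array([.999,.049,0]); p=np.array([.5822,-.0686,0])
P=[]
for u,v in((175,215),(537,182)):
    o,d=ray('scene',u/3.333+145-.35,v/3.333+130-.35)
    t=(n@p+.022-n@o)/(n@d); P.append(o+d*t); print(P[-1].round(4))
e=P[1]-P[0];print(np.linalg.norm(e),np.degrees(np.arcsin(e[2]/np.linalg.norm(e))))
print(rel([.4644,.2655,.12],down(105.6,0)))
print(rel([.4644,.2655,.0345],down(105.6,0)))
```

```text
[ 0.6135 -0.2587  0.1144]
[ 0.6027 -0.0379  0.1309]
0.22168091488046066 4.276446962867149
(array([ 0.0123, -0.1042, -0.2231]), array([ 333.6, -100.8,   71.8]))
(array([ 0.0123, -0.1042, -0.2231]), array([ 324.7, -100.9,  156.8]))
```

Call:
apply_moves(
  increments=[
    [0, -0.01, -0.02, 15, -5, 2, 255],
    [0, -0.02, -0.04, 45, -14, 6, 255],
    [0, -0.03, -0.06, 80, -25, 12, 255],
    [0.01, -0.04, -0.09, 115, -35, 20, 255],
    [0.01, -0.05, -0.12, 150, -46, 28, 255],
    [0.01, -0.06, -0.15, 185, -56, 36, 255],
    [0.01, -0.07, -0.17, 220, -67, 44, 255],
    [0.012, -0.08, -0.19, 255, -77, 52, 255],
    [0.012, -0.09, -0.21, 290, -88, 60, 255],
    [0.012, -0.1, -0.223, 315, -96, 68, 255],
    [0.012, -0.104, -0.223, 330, -101, 72, 255],
    [0.012, -0.104, -0.223, 333.5, -101, 72, 255],
  ],
)

```text
time_s: 8.15
tcp_pos: [0.4613, 0.2674, 0.1181]
eef_rot: [-1.893, -2.504, 0.003]
ft_force: [0.0, -0.9, -2.2]
opening: 0.122
grasp_force: 118.7
```

Run:
```python
from h import *
stat();print(np.round(arm.observe()['wrist_torque'],2))
b=grab('scene','s5.png');grab('top','t5.png')
cv2.imwrite('pics/c7.png',cv2.resize(b[120:240,310:510],(800,480),interpolation=2)[:,:,::-1])
```

```text
8.15 [461.3 267.4 118.1] x-axis [-0.272  0.962  0.001] z [-0.003 -0.    -1.   ] F [ 0.  -0.9 -2.2] op 0.122 g 118.7
[ 0.1   0.03 -0.01]
```

View pics/c7.png

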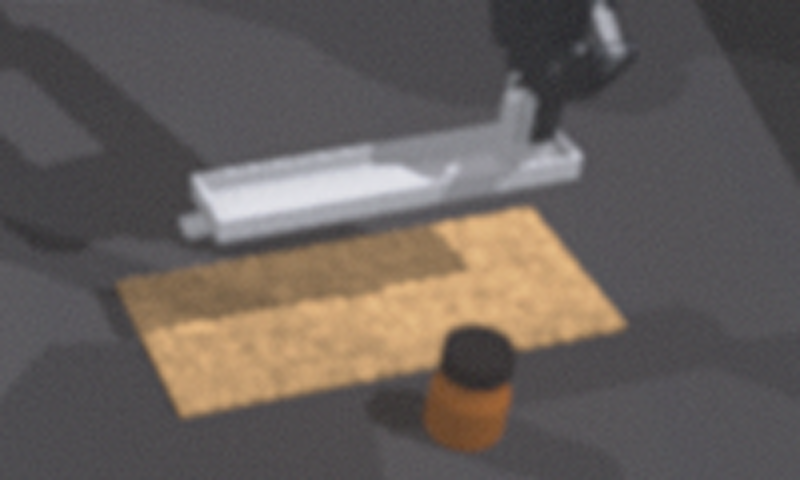

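The pan hangs over the mat with its near lower edge from crop (218,243) to (580,178); mat and jar are clear of it. I'll check the tilt in the same view.

Run:
```python
from h import *
n=np.array([.962,.272,0]); p=np.array([.4613,.2674,0])
P=[]
for u,v in((218,243),(580,178)):
    o,d=ray('scene',u/4+310-.4,v/4+120-.4)
    t=(n@p+.022-n@o)/(n@d); P.append(o+d*t); print(P[-1].round(4))
e=P[1]-P[0];print(np.linalg.norm(e),np.degrees(np.arcsin(e[2]/np.linalg.norm(e))))
print(rel([.4640,.2655,.037],down(105.6,0)))
```

```text
[0.5351 0.0872 0.0877]
[0.4746 0.3011 0.0879]
0.2223003832085282 0.03706217072957955
(array([-0.0012, -0.0004,  0.0021]), array([-0.8,  0.9, 82. ]))
```

Call:
apply_moves(
  increments=[
    [0, 0, 0, -1, 2, 10, 255],
    [0, 0, 0, -1, 2, 25, 255],
    [0, 0, 0, -1, 2, 40, 255],
    [0, 0, 0, -1, 2, 53, 255],
    [0, 0, 0, -1, 2, 63, 255],
    [0, 0, 0, -1, 2, 70, 255],
    [0, 0, 0, -1, 2, 75, 255],
    [0, 0, 0, -1, 2, 78, 255],
    [0, 0, 0, -1, 2, 80, 255],
    [0, 0, 0, -1, 2, 81, 255],
    [0, 0, 0, -1, 2, 81, 255],
  ],
)

```text
time_s: 9.35
tcp_pos: [0.4664, 0.2652, 0.0388]
eef_rot: [-1.899, -2.502, -0.001]
ft_force: [0.1, 0.0, -2.4]
opening: 0.121
grasp_force: 118.8
```

Run:
```python
from h import *
stat();print(np.round(arm.observe()['wrist_torque'],2))
```

```text
9.35 [466.4 265.2  38.8] x-axis [-0.269  0.963  0.001] z [ 0.     0.001 -1.   ] F [ 0.1  0.  -2.4] op 0.121 g 118.8
[0.15 0.04 0.  ]
```

Expected contact is at TCP z of about 34.3, so I'll creep down 4.5 mm.

Call:
apply_moves(
  increments=[
    [0, 0, 0, 0, 0, 1, 255],
    [0, 0, 0, 0, 0, 2, 255],
    [0, 0, 0, 0, 0, 3, 255],
    [0, 0, 0, 0, 0, 3.5, 255],
    [0, 0, 0, 0, 0, 4, 255],
    [0, 0, 0, 0, 0, 4.5, 255],
    [0, 0, 0, 0, 0, 4.5, 255],
  ],
)

```text
time_s: 10.05
tcp_pos: [0.4662, 0.2652, 0.0345]
eef_rot: [-1.899, -2.502, -0.0]
ft_force: [-3.2, -1.0, 5.1]
opening: 0.121
grasp_force: 120.0
```

Run:
```python
from h import *
stat();print(np.round(arm.observe()['wrist_torque'],2))
```

```text
10.05 [466.2 265.2  34.5] x-axis [-0.269  0.963  0.001] z [-0.  0. -1.] F [-3.2 -1.   5.1] op 0.121 g 120.0
[-0.13  0.44 -0.08]
```

Contact is light, at +5 N. Release now, then rise.

Call:
apply_moves(
  increments=[
    [0, 0, 0, 0, 0, 0, 200],
    [0, 0, 0, 0, 0, 0, 150],
    [0, 0, 0, 0, 0, 0, 100],
    [0, 0, 0, 0, 0, 0, 50],
    [0, 0, 0, 0, 0, 0, 0],
    [0, 0, 0, 0, 0, 0, 0],
    [0, 0, 0, 0, 0, 0, 0],
    [0, 0, 0, 0, 0, 0, 0],
  ],
  force=20,
)

```text
time_s: 10.85
tcp_pos: [0.4661, 0.2651, 0.034]
eef_rot: [-1.899, -2.502, -0.0]
ft_force: [0.4, -0.3, 0.3]
opening: 1.003
grasp_force: 0.0
```

Call:
apply_moves(
  increments=[
    [0, 0, 0, 0, 0, -5, 0],
    [0, 0, 0, 0, 0, -15, 0],
    [0, 0, 0, 0, 0, -35, 0],
    [0, 0, 0, 0, 0, -65, 0],
    [0, 0, 0, 0, 0, -100, 0],
    [0, 0, 0, 0, 0, -140, 0],
    [0, 0, 0, 0, 0, -180, 0],
    [0, 0, 0, 0, 0, -200, 0],
    [0, 0, 0, 0, 0, -200, 0],
  ],
)

```text
time_s: 11.75
tcp_pos: [0.4685, 0.2659, 0.2395]
eef_rot: [1.897, 2.499, 0.012]
ft_force: [-0.2, 0.3, 0.4]
opening: 1.0
grasp_force: 0.0
```

Run:
```python
from h import *
stat()
b=grab('scene','s6.png')
cv2.imwrite('pics/c8.png',cv2.resize(b[120:270,150:510],(800,333),interpolation=2)[:,:,::-1])
```

```text
11.75 [468.5 265.9 239.5] x-axis [-0.269  0.963  0.001] z [ 0.008  0.004 -1.   ] F [-0.2  0.3  0.4] op 1.0 g 0.0
```

View pics/c8.png

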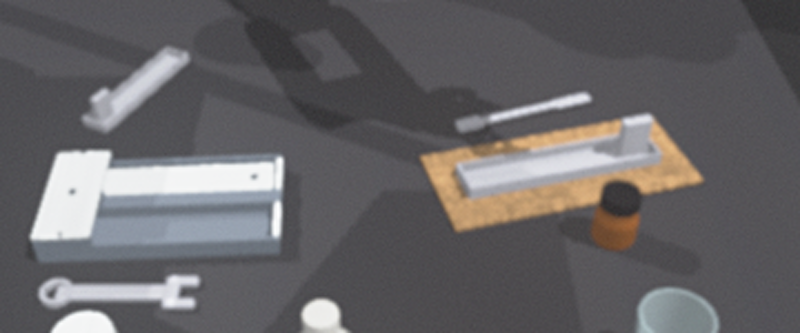

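The pan lies flat and upright, centred on the mat from (458,180) to (660,150). The bar is in its lane and the other things are unmoved.

```bash
python3 -c "
from station import arm
print(arm.hand_in())"
```

```text
the job is handed in; nothing more can be done
None
```

I drew the pan out of the rack over the lip and set it down flat, right way up and wholly on the cork mat; the last picture showed the bar still in its lane and nothing else moved, and I handed the job in at about 12 s (the hand-in gave no verdict).

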